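# Close the setting gauge to its red mark with the adjuster wheel

### The job

On the saw table stands a grey setting gauge with a knurled brass wheel. With a fingertip on top of the wheel, roll it, stroke by stroke, until the blue jaw has closed the gap so far that its white leading edge stands level with the red gauge mark, then leave everything alone. Press only lightly, move the jaw by the wheel alone (do not push the jaw or the red mark), do not lift or shift the gauge, and do not disturb the other things on the table.

Things in the scene. Friction and masses are not known exactly. Their poses are not given: they have to be found in the camera images.
- gauge: loose gap-setting gauge, 2.8 kg: dark base plate 78x198 mm (x by y) and on springs above it a grey deck 70x190 mm, its top 27 mm above the table. Origin: centre of the underside. +y runs along the gauge from the grey wheel housing (y = -81 to -19 mm, 69 mm high) to the fixed steel anvil (inner face at y = +75 mm, 59 mm high). Nothing on the gauge is higher than the wheel, 83 mm
- thumb_wheel: knurled brass adjuster wheel, radius 22 mm, 24 mm wide, axle along the gauge's x at [0, -50, 61] mm of the gauge; 14 mm stand out of the housing. Origin: its centre (axes turn with it). Rolling its top toward the anvil (gauge +y) closes the jaw, 10 mm of jaw per 22 mm of rim; rolling back opens it. It takes about 2 N at the rim and stays where it is left
- wheel_top (a point): uppermost point of the brass wheel, 83 mm above the table; does not turn with it; axes of the gauge. The deck with wheel and jaw is sprung: it starts to sink under 3 N and yields 6 mm, 1 N more per mm, until solid. A fingertip pressing it down 2 to 5 mm and drawn level along the gauge's y rolls the wheel like a plank over a roller, by about the tip's length per stroke
- jaw: sliding blue jaw of the gauge, 34x24x27 mm (x, y, z of the gauge), its top 56 mm above the table, with a white leading edge toward the anvil; moves only along the gauge's y, driven by the wheel, 54 mm in all. Origin: on its centre line, 13 mm above the table
- jaw_edge (a point): upper corner of the jaw's white leading face (the face toward the anvil), on the side of the red mark. Its axes are those of the gauge
- gauge_mark (a point): top of the thin red upright blade (2 mm thick) of a red clip on the white scale beside the jaw's path, 40 to 60 mm along the gauge's +y. The clip gives only to force and is to be left alone; the jaw passes beside it. The jaw is set when jaw_edge and gauge_mark have the same y along the gauge. Axes of the gauge
- mark_clip: the red clip that carries the red mark, 15x10 mm foot on the white scale. Origin: under the mark, on the gauge's centre line, 13 mm above the table
- anvil_face (a point): upper corner of the inner face of the fixed steel anvil. Its axes are those of the gauge
- fluid_bottle: small square bottle of yellow oil with a white cap, 43x57x104 mm, standing behind the gauge. Origin: centre of the underside. A bystander
- tape_measure: yellow tape measure standing on edge, 36x75x60 mm. Origin: centre of the underside. A bystander
- feed_wheel: spare black rubber transport wheel lying flat and loose on the table, 45 mm across, 24 mm high. It is not the gauge's wheel. Origin: centre of the underside. A bystander
- nail_box: small flat black box with a clear lid, 30x64x18 mm. Origin: centre of the underside. A bystander
- push_stick: plywood push stick lying flat, 42x232x12 mm. Origin: centre of the underside. A bystander

How it is judged:
By the outcome, as a careful person would: the job done as asked, in the order asked, and still so for the second after the job is handed in, with the robot touching nothing.
It also fails if it takes over 54 s, if anything falls off the work surface, if the arm or the gripper's body presses on something with over 40 N, if the wrist force passes 120 N, or if a joint passes its speed limit or range.

### The arm

A 6-joint arm with a two-finger parallel gripper is mounted at the origin on a cart in front of the work surface, level with it; the furniture and walls round the work are solid. World frame = base frame: x ahead of the robot, y to its left, z up, the work surface at z = 0. Lengths are in m, angles in rad, forces in N, time in s.
With the tool pointing down it reaches from about 0.225 to 0.875 m from the base axis. Payload 3.4 kg.
Tool frame: the origin (TCP) lies on the mounting face of the last link; the fingertips stand 173 mm ahead of it and the grasp point (between the pads) lies 155 mm ahead of it (arm.grasp_offset is the z of the grasp point in the tool frame, in m); z points along the fingers, y is the line along which they close (so a half turn about z gives the same grasp; the last joint's range is limited). The gripper opens to 85 mm and grips with 20 to 120 N. Pads are 22 mm wide; open, the fingers measure 114 mm over their backs; the gripper's body (76 mm by 85 mm) begins 54 mm behind the grasp point. The pads swing forward as they close: fully open they stand 13 mm farther back than shut.
Start: joints at [0.999, 0.276, 1.505, -0, 1.361, -0.121], TCP at [0.251, 0.518, 0.405] pointing down, gripper open.
Joint ranges: [-2.89, 2.89], [-0.75, 2.08], [0.22, 2.7], [-1.18, 4.32], [0.11, 2.71], [-2.7, 2.7]. Speed limits (rad/s): [2.57, 2.57, 3.14, 3.14, 3.14, 3.14].

### API

Orientations are given as a unit quaternion [x, y, z, w].
In Python, from station import arm gives the robot as it stands.
- The arm moves only by the tool drive_tool, never from a script. Its argument "plan" is a list of rows, each a list of 3 entries, a list of its own where there are three numbers: the shift along the tool's x, y, z normalised to -1 to 1, where 1 is 0.2 m, then the turn, a rotation vector about the tool's x, y, z normalised to -1 to 1, where 1 is pi rad, then the opening, from -1 (shut) to 1 (fully open), so that 0 is half open. In form: [[[x, y, z], [ax, ay, az], hand], ...]. A call has 1 to 20 rows; each row is the pose to reach, as a shift and turn from the pose commanded when the call began, along the tool's axes at that moment, turning the shorter way round; what a row does not reach only later rows make up. A row lasts 1/8 s, in which the tool goes at most 62.5 mm and 10.7 degrees, less where a joint would pass 70% of its speed; a pose out of reach is approached as far as the arm can. A call with a number of a shift or a turn outside -1 to 1 is refused whole. A call with a gripper value outside its range is refused whole. The fingers move at their own pace and stop on an object; "grip_force" is the grip in N (left out, the last holds). Time passes only in rows, so rows that repeat a pose let the fingers close. It gives the time, the measured TCP pose, the force, the opening and the grip force at its end, in the units of the state.
- arm.get_obs(): the state, without advancing time (a new reading comes with each control period).
- arm.get_image(name): name is "side" or "top" or "wrist"; returns a dict with "frame" (400x640x3 uint8, red, green, blue), "mtx" (3x3 intrinsics, pixels), "k1" (the pictures are not rectified: a ray, as slopes to the right and down, at radius r is drawn at 1 + k1 r^2 times it, then the intrinsics apply), "world_from_camera" (4x4, takes a point from camera to world coordinates). Camera axes: x right, y down, z forward; pixel columns grow to the right and rows downward; lengths in m; the calibration is good to about 2 mm. A picture is of the moment at which its call begins. There is no depth.
- arm.close_job(): hands the job in; it is judged then, once.
Trained networks look in a picture, given as the dict that the camera call returned (one of the last four; its "shot" number tells which), for a name from the list of things; names that differ only in an ending like _2 or _b are one class to them, and where a whole thing is asked for, a point or a joint stands for the part that bears it (a point fixed in the world has none). Each returns a list of dicts, best first, with "confidence" (0 to 1); they miss things now and then, are a little off and sometimes report something else, mostly with a low value. They report only what shows in the picture. A call takes as long as a camera call.
- arm.spot_in(picture, label): "xy" ([column, row] in pixels, amid what is visible of it).
- arm.trace(picture, label): "pixels" (400x640 bool, what is visible of it) and "xy" ([column, row] in pixels, amid what is visible of it).
The state is a dict: "time_s": time; "q": joint angles; "qvel": joint speeds; "effort": joint torques, N m; "tool_pos": TCP position; "ee_rot": TCP orientation; "wrist_force": force on the tool from outside, world axes, zero at the start; "wrist_torque": the same for the moment, N m; "finger_gap": opening from 0.0 (shut) to 1.0 (fully open); "finger_force": force on a finger pad.
Only numpy, scipy, OpenCV 4.12 (cv2) and the standard library are available. Lean on these libraries where they do the work, as an engineer would, in place of code of your own. Each camera call takes 0.05 s, during which the arm holds its last target. There are 200 camera calls.

## Working session

There is one attempt and no reset: what is moved stays moved. The work goes in short steps, Python scripts to look and compute and a tool call to move; the robot and the scene stay as the last step left them, time stands still between calls to the robot, and variables do not carry over. Pictures are saved under pics/ and viewed, at most 10 in all, crops included, and the job is handed in when it is done.

Besides the shell and the picture viewer there is one more tool, called after "Emit:" as name(argument=value, ...), one argument or row to a line, values as JSON. drive_tool: Moves the arm, as the interface text tells. Scaled input: -1 to 1 covers 0.2 m each way for a shift and pi rad each way for a turn. Its arguments: {"type":"object","properties":{"plan":{"type":"array"},"grip_force":{"type":"number"}},"required":["plan"]}

```bash
mkdir -p pics; cat > h.py <<'E'
import numpy as np, cv2
from station import arm
from scipy.spatial.transform import Rotation as R
def ray(p,xy):
    K=p["mtx"];d=np.array([[p["k1"],0,0,0]]).ravel().astype(float)
    s=cv2.undistortPoints(np.array([[xy]],float),np.array(K,float),d)[0,0]
    T=np.array(p["world_from_camera"]);return T[:3,3],T[:3,:3]@np.array([s[0],s[1],1])
def onz(p,xy,z):
    o,d=ray(p,xy);return o+d*(z-o[2])/d[2]
def proj(p,P):
    T=np.linalg.inv(np.array(p["world_from_camera"]))
    r,_=cv2.Rodrigues(T[:3,:3]);d=np.array([p["k1"],0,0,0],float)
    return cv2.projectPoints(np.atleast_2d(np.array(P,float)),r,T[:3,3],np.array(p["mtx"],float),d)[0][:,0]
def save(p,n,crop=None,f=1):
    im=p["frame"][:,:,::-1]
    if crop: a,b,c,d=crop; im=im[b:d,a:c]
    cv2.imwrite("pics/"+n,cv2.resize(im,None,fx=f,fy=f,interpolation=cv2.INTER_CUBIC))
E
python3 - <<'E'
from h import *
ims=[]
for c in("top","side"):
    p=arm.get_image(c);ims.append(p["frame"])
    print(c,np.round(p["world_from_camera"],3).tolist(),p["k1"],p["mtx"][0][0])
    for n,z in(("wheel_top",.083),("thumb_wheel",.07),("jaw",.045),("jaw_edge",.056),("gauge_mark",.056),("anvil_face",.059),("mark_clip",.03),("gauge",.03),("fluid_bottle",.05),("tape_measure",.03),("feed_wheel",.02),("nail_box",.01),("push_stick",.01)):
        for r in arm.spot_in(p,n)[:1]: print(n,np.round(r["xy"],1),round(r["confidence"],2),np.round(onz(p,r["xy"],z),3))
cv2.imwrite("pics/a.png",cv2.resize(np.vstack(ims),(480,600),interpolation=cv2.INTER_AREA)[:,:,::-1])
print(arm.get_obs())
E
```

```text
top [[0.021, -0.993, 0.118, 0.469], [-1.0, -0.021, -0.002, -0.075], [0.004, -0.118, -0.993, 1.165], [0.0, 0.0, 0.0, 1.0]] -0.049299463275134854 399.34467553318683
wheel_top [248.1 193. ] 0.74 [0.616 0.114 0.083]
thumb_wheel [261.9 199.4] 0.62 [0.601 0.077 0.07 ]
jaw [243.9 196.1] 0.56 [0.612 0.132 0.045]
jaw_edge [246.3 194.4] 0.59 [0.616 0.123 0.056]
gauge_mark [245.1 194.7] 0.73 [0.615 0.127 0.056]
anvil_face [248.4 193.6] 0.9 [0.618 0.117 0.059]
gauge [244.3 195.3] 0.97 [0.616 0.134 0.03 ]
fluid_bottle [356.7 166.5] 0.29 [ 0.703 -0.186  0.05 ]
tape_measure [362.9 267.7] 0.62 [ 0.418 -0.209  0.03 ]
nail_box [355.3 166.4] 0.73 [ 0.712 -0.186  0.01 ]
push_stick [422.2 202.3] 0.7 [ 0.609 -0.383  0.01 ]
side [[0.945, -0.178, 0.274, 0.258], [-0.326, -0.551, 0.768, -1.087], [0.014, -0.815, -0.579, 0.849], [0.0, 0.0, 0.0, 1.0]] -0.0868123537337015 512.7443533630022
wheel_top [287.5 166.8] 0.64 [0.584 0.117 0.083]
thumb_wheel [297.9 175.2] 0.57 [0.605 0.085 0.07 ]
jaw_edge [301.  171.3] 0.43 [0.626 0.124 0.056]
gauge_mark [289.5 167.4] 0.6 [0.601 0.155 0.056]
anvil_face [296.1 179.4] 0.74 
[... 367 characters left out ...]
   0.01 ]
{'time_s': 1.4, 'q': array([ 9.99001486e-01,  2.75915504e-01,  1.50491688e+00, -1.60232121e-05,
        1.36069808e+00, -1.20996795e-01]), 'qvel': array([ 0.0005193 , -0.00091818, -0.00155941, -0.00059425,  0.00045819,
       -0.00024438]), 'effort': array([ 1.13603533e-04, -4.16659606e+01, -2.46093768e+01, -3.04128353e-04,
        2.75321891e-04, -2.34885800e-05]), 'tool_pos': array([0.25053256, 0.51756744, 0.40471242]), 'ee_rot': array([2.23493681e-01, 9.74705378e-01, 2.65876770e-05, 1.79270911e-05]), 'wrist_force': array([-1.12816357,  0.25318249, -1.02159113]), 'wrist_torque': array([-0.05032989,  0.0122272 , -0.01314019]), 'finger_force': 0.0, 'finger_gap': 1.0005942757519277}
```

View pics/a.png

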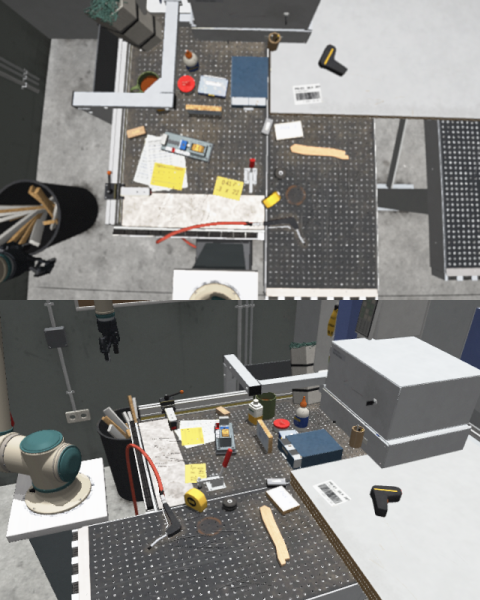

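```bash
python3 - <<'E'
from h import *
p=arm.get_image("top");a=cv2.resize(p["frame"][120:290,90:390],(800,453),interpolation=cv2.INTER_CUBIC)
tr=arm.trace(p,"gauge")[0];m=tr["pixels"].astype(np.uint8)
r=cv2.minAreaRect(cv2.findNonZero(m));b=cv2.boxPoints(r);print(r)
for q in b: print(q,onz(p,q,.025).round(3))
cv2.imwrite("pics/b.png",a[:,:,::-1])
w=arm.get_image("wrist");T=np.array(w["world_from_camera"]);o=arm.get_obs()
Rt=R.from_quat(o["ee_rot"]).as_matrix()
print("cam in tool",(Rt.T@(T[:3,3]-o["tool_pos"])).round(3),(Rt.T@T[:3,:3]).round(3).tolist(),"tool",Rt.round(3).tolist(),w["mtx"][0][0])
s=arm.get_image("side");save(s,"c.png",(190,110,390,260),4)
E
```

```text
((248.1852264404297, 195.0084991455078), (70.17999267578125, 27.348079681396484), 15.154067993164062)
[210.74084 199.03398] [0.604 0.231 0.025]
[217.89005 172.63689] [0.682 0.214 0.025]
[285.6296  190.98302] [0.632 0.016 0.025]
[278.4804  217.38011] [0.555 0.034 0.025]
cam in tool [0.072 0.    0.03 ] [[-0.0, -0.959, -0.282], [1.0, -0.0, 0.001], [-0.001, -0.282, 0.959]] tool [[-0.9, 0.436, 0.0], [0.436, 0.9, 0.0], [-0.0, 0.0, -1.0]] 298.18888843005936
```

View pics/b.png

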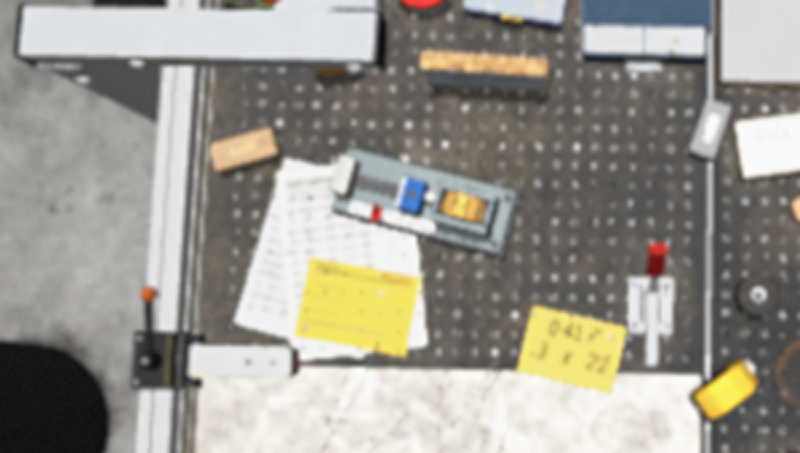

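View pics/c.png

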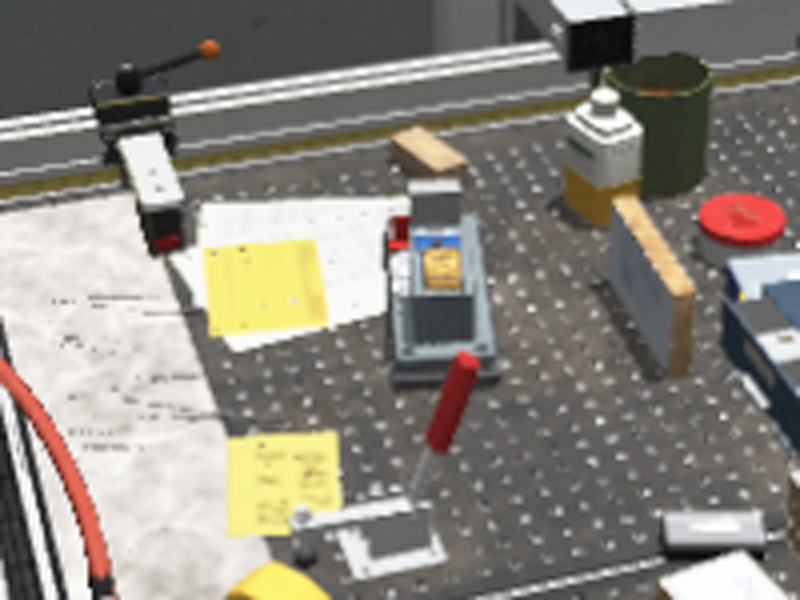

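The top crop shows the gauge at about (425,200): anvil on the left, wheel on the right, red mark on the robot side at (376,212). The side crop confirms this, and the bottle stands behind. So the gauge's +y runs along about (0.24, 0.97) in world axes.

Emit:
drive_tool(
  plan=[
    [[-0.4,-0.2,0],[0,0,0.06],-1],
    [[-0.85,-0.4,0],[0,0,0.12],-1],
    [[-0.85,-0.4,0],[0,0,0.18],-1],
    [[-0.85,-0.4,0],[0,0,0.24],-1],
    [[-0.85,-0.4,0],[0,0,0.3],-1],
    [[-0.85,-0.4,0],[0,0,0.36],-1],
    [[-0.85,-0.4,0],[0,0,0.433],-1],
    [[-0.85,-0.4,0],[0,0,0.433],-1],
  ],
  grip_force=20,
)

```text
time_s: 2.6
tool_pos: [0.3687, 0.3714, 0.4048]
ee_rot: [0.788, 0.616, 0.0, -0.0]
wrist_force: [0.9, 0.0, -0.9]
finger_gap: 0.0
finger_force: 0.0
```

```bash
cat >> h.py <<'E'
def shift(target):
    o=arm.get_obs();M=R.from_quat(o["ee_rot"]).as_matrix()
    print("t",round(o["time_s"],2),"pos",o["tool_pos"].round(4),"toolx",M[:,0].round(3),"z",M[:,2].round(3),"F",o["wrist_force"].round(1),"shift",(M.T@(np.array(target)-o["tool_pos"])/.2).round(3))
E
python3 -c "
from h import *
shift([.61,.075,.34])"
```

```text
t 2.6 pos [0.3687 0.3714 0.4048] toolx [0.24  0.971 0.   ] z [ 0.  0. -1.] F [ 0.9  0.  -0.9] shift [-1.149  1.527  0.324]
```

Emit:
drive_tool(
  plan=[
    [[-0.15,0.2,0],[0,0,0],-1],
    [[-0.35,0.46,0],[0,0,0],-1],
    [[-0.57,0.76,0],[0,0,0],-1],
    [[-0.57,0.76,0],[0,0,0],-1],
  ],
)

```text
time_s: 3.1
tool_pos: [0.4912, 0.222, 0.4047]
ee_rot: [0.788, 0.616, 0.0, 0.001]
wrist_force: [-1.0, -0.0, 0.4]
finger_gap: 0.004
finger_force: 0.0
```

Emit:
drive_tool(
  plan=[
    [[-0.15,0.2,0],[0,0,0],-1],
    [[-0.35,0.46,0.1],[0,0,0],-1],
    [[-0.57,0.76,0.3],[0,0,0],-1],
    [[-0.57,0.76,0.3],[0,0,0],-1],
    [[-0.57,0.76,0.3],[0,0,0],-1],
  ],
)

```text
time_s: 3.72
tool_pos: [0.61, 0.0772, 0.3433]
ee_rot: [0.787, 0.617, -0.001, -0.001]
wrist_force: [-0.6, 0.3, 1.4]
finger_gap: 0.001
finger_force: 0.0
```

```bash
python3 - <<'E'
from h import *
shift([.61,.075,.34])
p=arm.get_image("wrist");save(p,"d.png",None,1.25)
T=np.array(p["world_from_camera"]);print(T.round(4).tolist())
for n,z in(("wheel_top",.083),("thumb_wheel",.075),("jaw",.05),("jaw_edge",.056),("gauge_mark",.056),("anvil_face",.059),("mark_clip",.03),("gauge",.03)):
    for r in arm.spot_in(p,n)[:2]: print(n,np.round(r["xy"],1),round(r["confidence"],2),np.round(onz(p,r["xy"],z),3))
E
```

```text
t 3.73 pos [0.61   0.0772 0.3433] toolx [0.24  0.971 0.   ] z [-0.003  0.001 -1.   ] F [-0.6  0.3  1.4] shift [-0.011  0.003  0.016]
[[0.9708, -0.2288, -0.0716, 0.6272], [-0.2397, -0.9317, -0.273, 0.1473], [-0.0042, 0.2822, -0.9594, 0.3134], [0.0, 0.0, 0.0, 1.0]]
wheel_top [314.9 125.7] 0.62 [0.621 0.14  0.083]
thumb_wheel [317.  201.4] 0.8 [0.607 0.08  0.075]
jaw [319.  135.4] 0.57 [0.621 0.13  0.05 ]
jaw_edge [315.3 135.7] 0.76 [0.618 0.131 0.056]
jaw_edge [285.7  92.5] 0.52 [0.603 0.171 0.056]
gauge_mark [286.4  91.8] 0.61 [0.604 0.171 0.056]
anvil_face [315.9 125. ] 0.59 [0.621 0.14  0.059]
mark_clip [289.4  93.3] 0.69 [0.604 0.172 0.03 ]
gauge [316.5 126.6] 0.9 [0.62  0.137 0.03 ]
```

View pics/d.png

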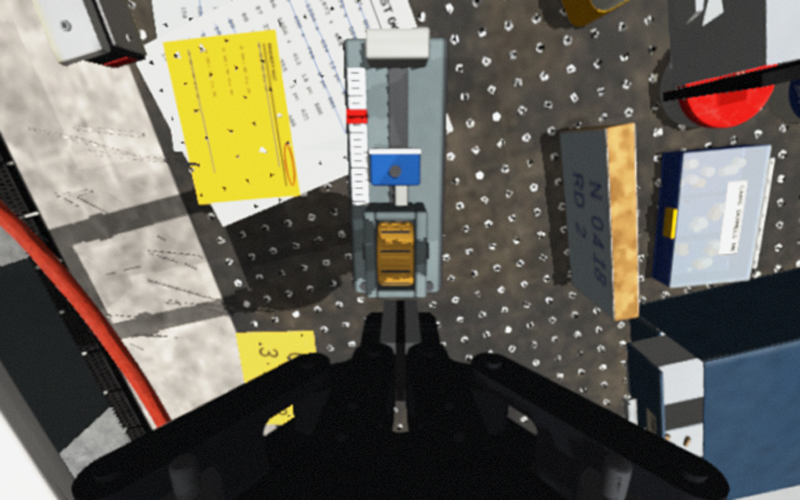

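The wrist picture shows the wheel at (397,253), the jaw's white edge at row 151 and the red mark at (357,116), with the gauge almost upright in the frame. I'll zoom in for accurate edges.

```bash
python3 - <<'E'
from h import *
p=arm.get_image("wrist");save(p,"e.png",(265,15,375,145),4.5)
np.savez("e.npz",**{k:np.array(p[k]) for k in("frame","mtx","k1","world_from_camera")})
f=p["frame"].astype(int)
tw=arm.trace(p,"thumb_wheel")[0]["pixels"];ys,xs=np.where(tw);print("wheel px",xs.min(),xs.max(),ys.min(),ys.max())
red=(f[...,0]>150)&(f[...,1]<70)&(f[...,2]<70);red[:, :270]=0;red[:,310:]=0;red[130:]=0
ys,xs=np.where(red);print("red",xs.min(),xs.max(),ys.min(),ys.max())
for r in range(84,104):print(r,[tuple(f[r,c]) for c in(280,286,292)])
print("jaw col");
for r in range(114,130):print(r,[tuple(f[r,c]) for c in(302,316)])
E
```

```text
wheel px 301 332 177 228
red 278 293 89 100
84 [(np.int64(232), np.int64(232), np.int64(234)), (np.int64(183), np.int64(185), np.int64(187)), (np.int64(236), np.int64(236), np.int64(237))]
85 [(np.int64(233), np.int64(234), np.int64(235)), (np.int64(217), np.int64(220), np.int64(220)), (np.int64(237), np.int64(238), np.int64(238))]
86 [(np.int64(234), np.int64(235), np.int64(236)), (np.int64(242), np.int64(243), np.int64(244)), (np.int64(237), np.int64(238), np.int64(238))]
87 [(np.int64(220), np.int64(224), np.int64(225)), (np.int64(242), np.int64(244), np.int64(245)), (np.int64(235), np.int64(237), np.int64(236))]
88 [(np.int64(203), np.int64(180), np.int64(180)), (np.int64(233), np.int64(217), np.int64(218)), (np.int64(227), np.int64(206), np.int64(205))]
89 [(np.int64(221), np.int64(102), np.int64(100)), (np.int64(230), np.int64(125), np.int64(124)), (np.int64(229), np.int64(125), np.int64(124))]
90 [(np.int64(239), np.int64(46), np.int64(41)), (np.int64(239), np.int64(52), np.int64(45)), (np.int64(238), np.int64(55), np.int64(49))]
91 [(np.int64(243), np.int64(40), np.int64(32))
[... 2650 characters left out ...]
np.int64(246))]
123 [(np.int64(244), np.int64(245), np.int64(244)), (np.int64(243), np.int64(243), np.int64(244))]
124 [(np.int64(217), np.int64(228), np.int64(234)), (np.int64(206), np.int64(217), np.int64(228))]
125 [(np.int64(120), np.int64(157), np.int64(211)), (np.int64(112), np.int64(146), np.int64(202))]
126 [(np.int64(49), np.int64(113), np.int64(200)), (np.int64(47), np.int64(105), np.int64(188))]
127 [(np.int64(46), np.int64(113), np.int64(204)), (np.int64(41), np.int64(102), np.int64(187))]
128 [(np.int64(43), np.int64(111), np.int64(201)), (np.int64(40), np.int64(100), np.int64(179))]
129 [(np.int64(46), np.int64(114), np.int64(201)), (np.int64(41), np.int64(104), np.int64(183))]
```

View pics/e.png

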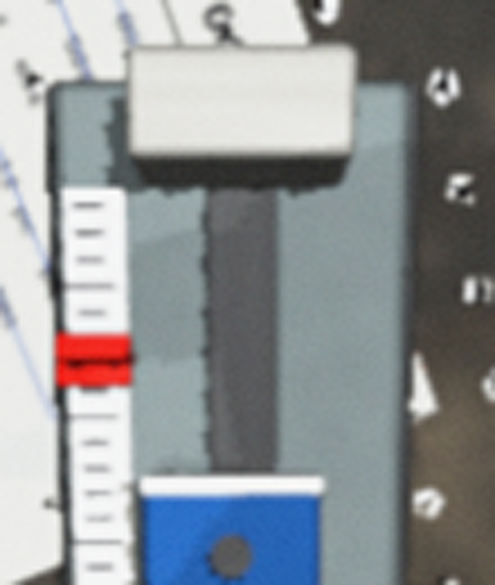

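```bash
python3 - <<'E'
from h import *
d=np.load("e.npz");p={k:d[k] for k in d.files};p["k1"]=float(p["k1"])
c=lambda x,y:(265+(x+.5)/4.5-.5,15+(y+.5)/4.5-.5)
A=[onz(p,c(*q),.027)[:2] for q in((52,100),(69,570),(412,100),(402,570))]
for a,b in((0,1),(2,3)):
    v=A[a]-A[b];print(A[a].round(4),A[b].round(4),"yaw",np.degrees(np.arctan2(-v[0],v[1])).round(2))
for n,q,z in(("anvL",(132,154),.059),("anvR",(351,155),.059),("jawL",(140,479),.056),("jawR",(324,477),.056),("red far z.03",(94,333),.03),("red near z.03",(94,388),.03)):
    print(n,onz(p,c(*q),z).round(4))
print("wheel c",onz(p,(316.8,202.5),.079).round(4), "far/near", onz(p,(317,177),.069).round(4),onz(p,(317,228),.069).round(4))
E
```

```text
[0.6047 0.2212] [0.5835 0.1334] yaw -13.61
[0.6727 0.2046] [0.652  0.1167] yaw -13.24
anvL [0.6183 0.2015 0.059 ]
anvR [0.6554 0.1923 0.059 ]
jawL [0.6053 0.148  0.056 ]
jawR [0.6388 0.1402 0.056 ]
red far z.03 [0.6015 0.1776 0.03  ]
red near z.03 [0.5987 0.1674 0.03  ]
wheel c [0.6072 0.0809 0.079 ] far/near [0.612  0.0997 0.069 ] [0.601  0.0551 0.069 ]
```

Emit:
drive_tool(
  plan=[
    [[0.07,0,0.13],[0,0,0],-1],
    [[0.14,0,0.25],[0,0,0],-1],
    [[0.14,0,0.25],[0,0,0],-1],
    [[0.14,0,0.25],[0,0,0],-1],
  ],
)

```text
time_s: 4.78
tool_pos: [0.6166, 0.1047, 0.2955]
ee_rot: [0.787, 0.617, 0.0, 0.0]
wrist_force: [0.1, -0.7, 0.2]
finger_gap: -0.002
finger_force: 0.0
```

```bash
python3 - <<'E'
from h import *
p=arm.get_image("wrist");shift([.61,.075,.34])
np.savez("f.npz",**{k:np.array(p[k]) for k in("frame","mtx","k1","world_from_camera")})
f=p["frame"].astype(int)
red=(f[...,0]>110)&(f[...,1]<90)&(f[...,2]<90);red[:, :260]=0;red[:,330:]=0;red[170:]=0
ys,xs=np.where(red);print("red",xs.min(),xs.max(),ys.min(),ys.max())
x0,y0=int(xs.mean())-30,int(ys.mean())-35
print("crop",x0,y0)
save(p,"f.png",(x0,y0,x0+110,y0+80),7)
print("camera",np.array(p["world_from_camera"])[:3,3])
E
```

```text
t 4.83 pos [0.6167 0.1045 0.2959] toolx [0.238 0.971 0.   ] z [ 0.002 -0.    -1.   ] F [-0.7  1.4  0.8] shift [-0.151  0.003 -0.221]
red 268 288 121 135
crop 247 93
camera [0.63383805 0.17474448 0.26560055]
```

View pics/f.png

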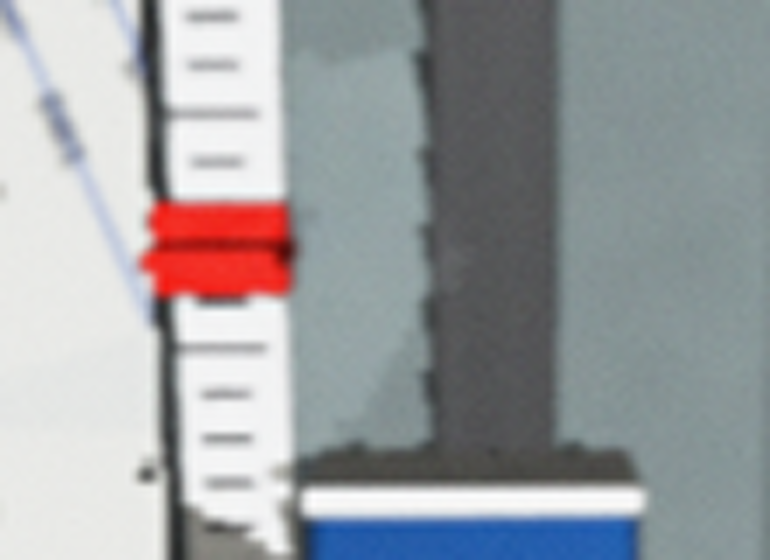

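In this crop the red foot spans rows 203–295. The blade top shows as the bulge around row 260, and the jaw's white edge starts at row 487.

```bash
python3 - <<'E'
from h import *
d=np.load("f.npz");p={k:d[k] for k in d.files};p["k1"]=float(p["k1"])
c=lambda x,y:(247+(x+.5)/7-.5,93+(y+.5)/7-.5)
th=np.radians(-13.5);uy=np.array([-np.sin(th),np.cos(th)]);ux=np.array([np.cos(th),np.sin(th)])
S=lambda xy,z:(lambda P:(round(P[:2]@ux*1e3,1),round(P[:2]@uy*1e3,1)))(onz(p,xy,z))
for n,q,z in(("foot",(220,249),.030),("foot",(220,249),.034),("blade",(220,260),.055),("blade",(220,260),.06),("jaw L",(302,487),.056),("jawR",(645,485),.056)):print(n,S(c(*q),z))
d=np.load("e.npz");p={k:d[k] for k in d.files};p["k1"]=float(p["k1"])
c=lambda x,y:(265+(x+.5)/4.5-.5,15+(y+.5)/4.5-.5)
for n,q,z in(("anvL",(132,154),.059),("anvR",(351,155),.059),("jawL",(140,479),.056),("jawR",(324,477),.056),("footc",(94,360),.032),("footfar",(94,333),.032),("footnear",(94,388),.032)):print(n,S(c(*q),z))
w=(317,202.5);print("wheel",S(w,.081))
o=arm.get_obs();print("tcp",o["tool_pos"][:2]@ux,o["tool_pos"][:2]@uy)
E
```

```text
foot (np.float64(543.2), np.float64(307.5))
foot (np.float64(543.8), np.float64(307.7))
blade (np.float64(546.6), np.float64(307.6))
blade (np.float64(547.3), np.float64(307.8))
jaw L (np.float64(554.1), np.float64(285.3))
jawR (np.float64(588.7), np.float64(285.3))
anvL (np.float64(554.2), np.float64(340.3))
anvR (np.float64(592.4), np.float64(340.0))
jawL (np.float64(554.0), np.float64(285.2))
jawR (np.float64(588.5), np.float64(285.4))
footc (np.float64(543.5), np.float64(307.8))
footfar (np.float64(543.7), np.float64(312.9))
footnear (np.float64(543.3), np.float64(302.5))
wheel (np.float64(571.8), np.float64(221.0))
tcp 0.5752986470822886 0.2456159226642689
```

Emit:
drive_tool(
  plan=[
    [[-0.1,-0.01,0],[0,0,0],-1],
    [[-0.193,-0.019,0],[0,0,0],-1],
    [[-0.193,-0.019,0.09],[0,0,0],-1],
    [[-0.193,-0.019,0.16],[0,0,0],-1],
    [[-0.193,-0.019,0.16],[0,0,0],-1],
    [[-0.193,-0.019,0.16],[0,0,0],-1],
  ],
)

```text
time_s: 5.58
tool_pos: [0.6037, 0.0681, 0.263]
ee_rot: [0.787, 0.617, 0.0, 0.0]
wrist_force: [-0.3, 0.0, -0.2]
finger_gap: -0.005
finger_force: 0.0
```

```bash
cat >> h.py <<'E'
th=np.radians(-13.5);uy=np.array([-np.sin(th),np.cos(th)]);ux=np.array([np.cos(th),np.sin(th)])
def st():
    o=arm.get_obs();P=o["tool_pos"];F=o["wrist_force"]
    print("t",round(o["time_s"],2),"x,s,tipz mm",((P[:2]@ux)*1e3-571.5).round(1),((P[:2]@uy)*1e3-215).round(1),(P[2]*1e3-173).round(1),"F x,s,z",(F[:2]@ux).round(1),(F[:2]@uy).round(1),F[2].round(1))
E
python3 - <<'E'
from h import *
for i in range(3):
    p=arm.get_image("wrist");st()
save(p,"g.png",(220,90,420,240),4)
E
```

```text
t 5.62 x,s,tipz mm -0.3 -7.6 90.2 F x,s,z 0.1 -0.1 0.5
t 5.67 x,s,tipz mm -0.3 -7.6 90.3 F x,s,z -0.6 -0.3 0.3
t 5.72 x,s,tipz mm -0.4 -7.5 90.3 F x,s,z 0.2 -0.7 0.8
```

View pics/g.png

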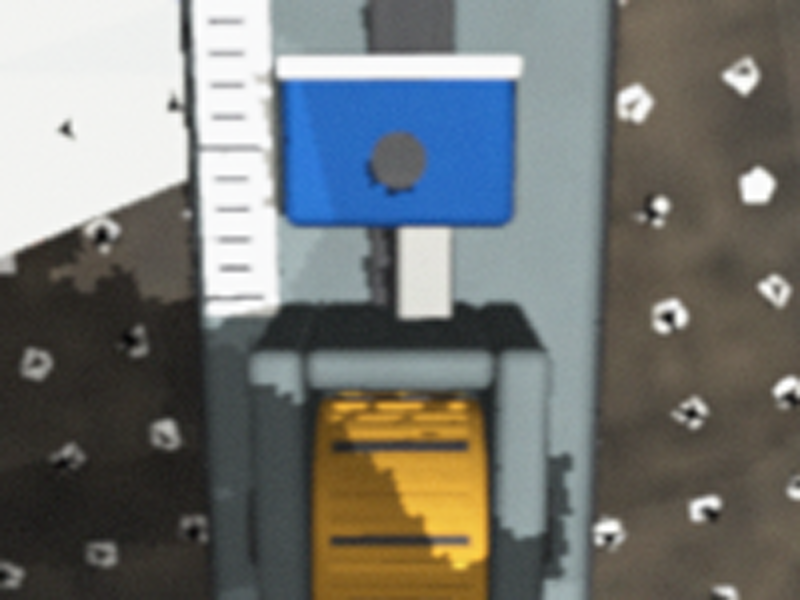

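The jaw is still at its starting position, with the white edge at row 57, and the wheel is centred under the finger. Next I press down.

Emit:
drive_tool(
  plan=[
    [[0,0,0.03],[0,0,0],-1],
    [[0,0,0.045],[0,0,0],-1],
    [[0,0,0.054],[0,0,0],-1],
    [[0,0,0.054],[0,0,0],-1],
    [[0,0,0.054],[0,0,0],-1],
  ],
)

```text
time_s: 6.35
tool_pos: [0.6038, 0.0684, 0.2529]
ee_rot: [0.787, 0.617, 0.001, 0.0]
wrist_force: [-0.5, 0.1, 7.0]
finger_gap: 0.003
finger_force: 3.2
```

```bash
python3 - <<'E'
from h import *
for i in range(4):
    p=arm.get_image("wrist");st()
E
```

```text
t 6.4 x,s,tipz mm -0.4 -7.5 79.9 F x,s,z -0.2 -0.1 6.3
t 6.45 x,s,tipz mm -0.4 -7.5 79.9 F x,s,z -0.0 0.6 6.5
t 6.5 x,s,tipz mm -0.4 -7.5 79.9 F x,s,z -1.1 0.3 6.6
t 6.55 x,s,tipz mm -0.4 -7.5 79.9 F x,s,z 0.2 -0.1 6.2
```

Emit:
drive_tool(
  plan=[
    [[0.01,0,0],[0,0,0],-1],
    [[0.02,0,0],[0,0,0],-1],
    [[0.03,0,0],[0,0,0],-1],
    [[0.04,0,0],[0,0,0],-1],
    [[0.05,0,0],[0,0,0],-1],
    [[0.06,0,0],[0,0,0],-1],
    [[0.07,0,0],[0,0,0],-1],
    [[0.08,0,0],[0,0,0],-1],
    [[0.08,0,0],[0,0,0],-1],
    [[0.08,0,0],[0,0,0],-1],
  ],
)

```text
time_s: 7.8
tool_pos: [0.6075, 0.0837, 0.2529]
ee_rot: [0.787, 0.617, 0.0, 0.001]
wrist_force: [-1.0, -0.8, 7.0]
finger_gap: -0.002
finger_force: 3.2
```

```bash
cat >> h.py <<'E'
def edge(p,z,names=1):
    # subpixel white->dark transition ahead of the jaw's white edge, columns across the jaw
    f=p["frame"].astype(float)
    hsv=cv2.cvtColor(p["frame"],cv2.COLOR_RGB2HSV)
    blue=((hsv[...,0]>100)&(hsv[...,0]<118)&(hsv[...,1]>140)&(hsv[...,2]>110)).astype(np.uint8)
    blue[:, :270]=0;blue[:,380:]=0
    n,l,s,c=cv2.connectedComponentsWithStats(blue);i=1+np.argmax(s[1:,4]);x,y,w,h=s[i][:4]
    out=[]
    for col in range(x+4,x+w-4):
        g=f[:,col].min(1)
        r=y
        k=max(range(y-7,y+1),key=lambda k:g[k])
        while g[k]>170:k-=1
        out.append((col,k+(170-g[k])/(g[k+1]-g[k])))
    P=np.array([onz(p,q,z)[:2]@uy*1e3 for q in out])
    return np.median(P),(x,y,w,h)
E
python3 - <<'E'
from h import *
for i in range(2):
    p=arm.get_image("wrist");st()
print("jaw s pressed(z .053)",edge(p,.053))
d=np.load("f.npz");p={k:d[k] for k in d.files};p["k1"]=float(p["k1"]);print("before",edge(p,.056))
E
```

```text
t 7.85 x,s,tipz mm -0.3 8.2 79.9 F x,s,z -0.2 -0.8 7.0
t 7.9 x,s,tipz mm -0.3 8.2 79.9 F x,s,z -0.6 -1.2 5.4
jaw s pressed(z .053) (np.float64(292.49477245558), (np.int32(290), np.int32(126), np.int32(60), np.int32(37)))
before (np.float64(285.13198747594527), (np.int32(292), np.int32(167), np.int32(46), np.int32(28)))
```

Emit:
drive_tool(
  plan=[
    [[0,0,-0.025],[0,0,0],-1],
    [[0,0,-0.05],[0,0,0],-1],
    [[0,0,-0.05],[0,0,0],-1],
    [[-0.04,0,-0.05],[0,0,0],-1],
    [[-0.083,0,-0.05],[0,0,0],-1],
    [[-0.083,0,-0.05],[0,0,0],-1],
    [[-0.083,0,-0.025],[0,0,0],-1],
    [[-0.083,0,-0.01],[0,0,0],-1],
    [[-0.083,0,0],[0,0,0],-1],
    [[-0.083,0,0],[0,0,0],-1],
    [[-0.073,0,0],[0,0,0],-1],
    [[-0.062,0,0],[0,0,0],-1],
    [[-0.051,0,0],[0,0,0],-1],
    [[-0.04,0,0],[0,0,0],-1],
    [[-0.03,0,0],[0,0,0],-1],
    [[-0.02,0,0],[0,0,0],-1],
    [[-0.01,0,0],[0,0,0],-1],
    [[0,0,0],[0,0,0],-1],
    [[0,0,0],[0,0,0],-1],
    [[0,0,0],[0,0,0],-1],
  ],
)

```text
time_s: 10.4
tool_pos: [0.6074, 0.084, 0.2528]
ee_rot: [0.787, 0.617, 0.0, 0.0]
wrist_force: [-0.1, -1.2, 6.4]
finger_gap: -0.001
finger_force: 3.2
```

```bash
python3 - <<'E'
from h import *
p=arm.get_image("wrist");st()
print("jaw s pressed(z .053)",edge(p,.053))
E
```

```text
t 10.45 x,s,tipz mm -0.4 8.4 79.8 F x,s,z -0.9 -0.5 6.5
jaw s pressed(z .053) (np.float64(300.24317737331614), (np.int32(290), np.int32(112), np.int32(60), np.int32(38)))
```

Emit:
drive_tool(
  plan=[
    [[0,0,-0.025],[0,0,0],-1],
    [[0,0,-0.05],[0,0,0],-1],
    [[0,0,-0.05],[0,0,0],-1],
    [[-0.04,0,-0.05],[0,0,0],-1],
    [[-0.083,0,-0.05],[0,0,0],-1],
    [[-0.083,0,-0.05],[0,0,0],-1],
    [[-0.083,0,-0.025],[0,0,0],-1],
    [[-0.083,0,-0.01],[0,0,0],-1],
    [[-0.083,0,0],[0,0,0],-1],
    [[-0.083,0,0],[0,0,0],-1],
    [[-0.073,0,0],[0,0,0],-1],
    [[-0.062,0,0],[0,0,0],-1],
    [[-0.051,0,0],[0,0,0],-1],
    [[-0.04,0,0],[0,0,0],-1],
    [[-0.03,0,0],[0,0,0],-1],
    [[-0.02,0,0],[0,0,0],-1],
    [[-0.014,0,0],[0,0,0],-1],
    [[-0.014,0,0],[0,0,0],-1],
    [[-0.014,0,0],[0,0,0],-1],
  ],
)

```text
time_s: 12.82
tool_pos: [0.6067, 0.0811, 0.2528]
ee_rot: [0.787, 0.617, 0.0, 0.001]
wrist_force: [-1.4, -1.0, 6.3]
finger_gap: -0.001
finger_force: 3.3
```

```bash
python3 - <<'E'
from h import *
p=arm.get_image("wrist");st()
e,b=edge(p,.053);print("jaw s pressed(z .053)",e,b)
T=np.array(p["world_from_camera"]);print("cam s",T[:2,3]@uy*1e3,T[2,3])
save(p,"h.png",(260,70,370,150),7)
E
```

```text
t 12.88 x,s,tipz mm -0.5 5.5 79.8 F x,s,z -1.5 -0.4 6.6
jaw s pressed(z .053) 306.66856747447235 (np.int32(289), np.int32(94), np.int32(61), np.int32(39))
cam s 292.6425294906783 0.22290589570392938
```

View pics/h.png

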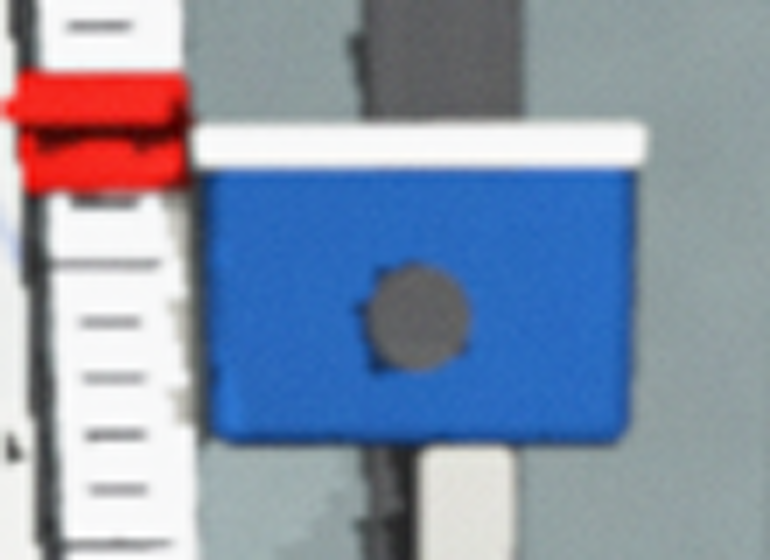

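The blade top sits at crop row 108 and the jaw edge at row 124, so about 1.2 mm of jaw travel remains. That is about 2.5 mm of rim.

Emit:
drive_tool(
  plan=[
    [[0.005,0,0],[0,0,0],-1],
    [[0.012,0,0],[0,0,0],-1],
    [[0.012,0,0],[0,0,0],-1],
    [[0.012,0,-0.02],[0,0,0],-1],
    [[0.012,0,-0.08],[0,0,0],-1],
    [[0.012,0,-0.08],[0,0,0],-1],
  ],
)

```text
time_s: 13.62
tool_pos: [0.6076, 0.0837, 0.2688]
ee_rot: [0.787, 0.617, 0.001, 0.0]
wrist_force: [0.3, 0.1, -0.2]
finger_gap: -0.0
finger_force: 0.0
```

Emit:
drive_tool(
  plan=[
    [[0.06,0,0],[0,0,0],-1],
    [[0.06,0,0],[0,0,0],-1],
    [[0.06,0,0],[0,0,0],-1],
    [[0.06,0,0],[0,0,0],-1],
  ],
)

```text
time_s: 14.12
tool_pos: [0.61, 0.0951, 0.2677]
ee_rot: [0.787, 0.617, -0.0, -0.0]
wrist_force: [0.0, -0.7, 0.3]
finger_gap: 0.005
finger_force: 0.0
```

```bash
python3 - <<'E'
from h import *
p=arm.get_image("wrist");st()
e,b=edge(p,.056);print("jaw s",e,b)
T=np.array(p["world_from_camera"]);print("cam s",T[:2,3]@uy*1e3,T[2,3])
np.savez("i.npz",**{k:np.array(p[k]) for k in("frame","mtx","k1","world_from_camera")})
x,y=b[0]-35,b[1]-30;print("crop",x,y);save(p,"i.png",(x,y,x+80,y+55),10)
E
```

```text
t 14.18 x,s,tipz mm -0.6 19.8 94.7 F x,s,z -1.1 0.9 -0.3
jaw s 307.5105744453832 (np.int32(293), np.int32(119), np.int32(56), np.int32(36))
cam s 307.0410566073214 0.23776943722081126
crop 258 89
```

View pics/i.png

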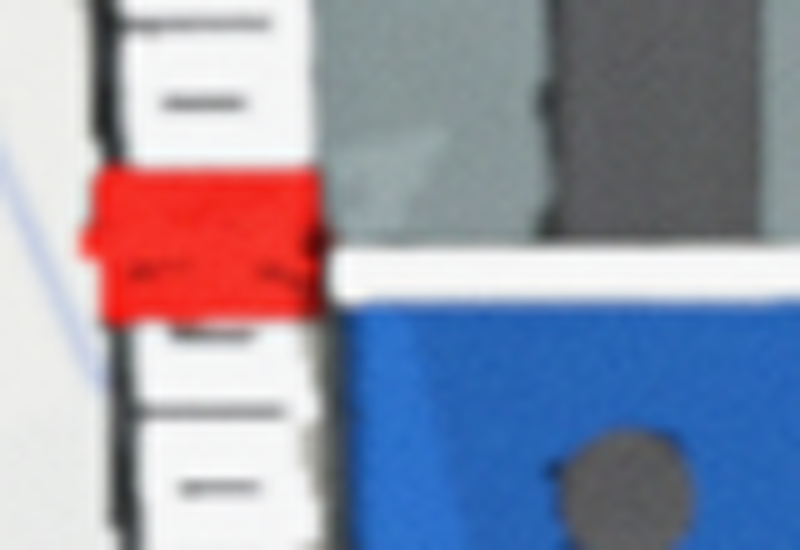

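The camera now stands directly above the mark's plane. The blade is centred at about row 243 and the jaw edge is at row 246, so they are level within about 0.2 mm. I'll back off and hand in.

Emit:
drive_tool(
  plan=[
    [[0,0,-0.2],[0,0,0],-1],
    [[0,0,-0.5],[0,0,0],-1],
    [[0,0,-0.5],[0,0,0],-1],
    [[0,0,-0.5],[0,0,0],-1],
  ],
)

```text
time_s: 14.68
tool_pos: [0.6097, 0.095, 0.3679]
ee_rot: [0.787, 0.617, 0.0, -0.0]
wrist_force: [0.1, -1.2, -0.7]
finger_gap: 0.002
finger_force: 0.0
```

```bash
python3 -c "
from h import *
print(arm.close_job())"
```

```text
the job is handed in; nothing more can be done
None
```

The jaw's white edge is level with the red mark to within about 0.2 mm, measured from directly above; I rolled it there by the wheel alone with about 6–7 N of pressure, and handed the job in with the arm clear at about 15 s.

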